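# Trigger the scanner that faces the blue-lidded jar

### The job

Log the jar of white swabs with the blue lid: two code scanners lie clamped in stands, one looking at this jar and the other at the white can with the black lid. Squeeze the green trigger of the scanner that looks at the blue-lidded jar all the way in, keep it squeezed for about a second, then let go so that it springs back. Do not pull the other scanner's trigger, and leave the jar and the can standing where they are.

Things in the scene. Friction and masses are not known exactly. Their poses are not given: they have to be found in the camera images.
- scanner_l: Left code scanner lying on its side in a fixed stand. Origin: on the table below the middle of the squeeze; x: the way its window looks, z up. Dark grip along y (free end +y), x -18.5 to 8.5 mm, 28 mm thick about z 55. White head from -y 29 to -y 71 mm, top z 79, window at x 65. Clamp collar 34 mm square from +y 33. Posts under the grip; base 8 mm high. What it reads stands at x 125-145, -y 50.
- scanner_r: Right code scanner lying on its side in a fixed stand. Origin: on the table below the middle of the squeeze; x: the way its window looks, z up. Dark grip along y (free end -y), x -18.5 to 8.5 mm, 28 mm thick about z 55. White head from +y 29 to +y 71 mm, top z 79, window at x 65. Clamp collar 34 mm square from -y 33. Posts under the grip; base 8 mm high. What it reads stands at x 125-145, +y 50.
- trigger_l (a joint): Hinge (upright axis) of the left scanner's green trigger blade in front of the grip: 0 released, 0.36 rad fully in; sprung back to 0, 3 N to start, 8 N at the end. Blade z 46 to 64 mm; in the scanner's frame at y 0 its front face is at x 29.5 mm released, 18.5 fully in. A grasp from above over the scanner's origin, closing along its x at z 55, spans grip and trigger: 48 mm wide, 37 squeezed.
- trigger_r (a joint): Hinge (upright axis) of the right scanner's green trigger blade in front of the grip: 0 released, 0.36 rad fully in; sprung back to 0, 3 N to start, 8 N at the end. Blade z 46 to 64 mm; in the scanner's frame at y 0 its front face is at x 29.5 mm released, 18.5 fully in. A grasp from above over the scanner's origin, closing along its x at z 55, spans grip and trigger: 48 mm wide, 37 squeezed.
- blue_jar: Round clear jar full of white swabs, with a blue lid, 54 mm across and 70 mm tall, standing loose on the table in front of one of the scanners. Origin: centre of its underside, z up.
- black_can: Round white can with a black lid, 47 mm across and 62 mm tall, standing loose on the table in front of the other scanner. Origin: centre of its underside, z up.
There are look-alikes about, which are no part of the job. Of the things that look like the blue_jar, the larger one is meant.

How it is judged:
By the outcome, as a careful person would: the job done as asked, in the order asked, and still so for the second after the job is handed in, with the robot touching nothing.
It also fails if it takes over 26 s, if anything falls off the work surface, if the arm or the gripper's body presses on something with over 40 N, if the wrist force passes 120 N, or if a joint passes its speed limit or range.

### The arm

A 7-joint arm with a two-finger parallel gripper is mounted at the origin on a cart in front of the work surface, level with it; the furniture and walls round the work are solid. World frame = base frame: x ahead of the robot, y to its left, z up, the work surface at z = 0. Lengths are in mm, angles in degrees, forces in N, time in s.
With the tool pointing down it reaches from about 425 to 925 mm from the base axis. Payload 6.8 kg.
Tool frame: the origin (TCP) lies on the centre line of the jaws, within the pads' length; the fingertips stand 14 mm ahead of it and the grasp point (between the pads) lies 5 mm behind it; z points along the fingers, x is the direction in which the jaws open and shut, and the axes are right-handed (so a half turn about z gives the same grasp; the last joint's range is limited). The gripper opens to 88 mm and grips with 3 to 60 N. Pads are 20 mm wide; open, the fingers measure 115 mm over their backs; the gripper's body (75 mm by 178 mm) begins 61 mm behind the grasp point.
Start: joints at [-79.36, 27.33, 1.283, 89.118, -0.659, 63.558, -4.761], TCP at [195.47, 646.095, 236.664] pointing down, gripper open.
Joint ranges: [-169.35, 169.35], [-19.33, 120.38], [-80.79, 83.38], [13.8, 139.57], [-78.32, 258.32], [9.67, 109.79], [-169.56, 169.56]. Speed limits (degrees/s): [136.94, 136.94, 180, 180, 180, 180, 180].

### API

Orientations are given as a 3x3 rotation matrix whose columns are the frame's x, y, z axes.
In Python, from plant import get_state, camera, job_done gives the robot as it stands. The module is installed in compiled form; this text tells all that it offers.
- The arm moves only by the tool apply_moves, never from a script. Its argument "rows" is text: rows parted by semicolons, each of 7 numbers parted by spaces: the shift along the tool's x, y, z in units of 0.12 m (1.0 is 0.12 m), then the turn, a rotation vector about the tool's x, y, z in units of 360 degrees (1.0 is 360 degrees), then the opening, from -1 (shut) to 1 (fully open). In form: tx ty tz ax ay az jaw; .... A call has 1 to 5 rows; each row is the pose to reach, as a shift and turn from the pose commanded when the call began, along the tool's axes at that moment, turning the shorter way round; what a row does not reach only later rows make up. A row lasts 1/8 s, in which the tool goes at most 62.5 mm and 10.7 degrees, less where a joint would pass 70% of its speed; a pose out of reach is approached as far as the arm can. A call with a number of a shift or a turn outside -1 to 1 is refused whole. A call with a gripper value outside its range is refused whole. The fingers move at their own pace and stop on an object; "newtons" is the grip in N (left out, the last holds). Time passes only in rows, so rows that repeat a pose let the fingers close. It gives the time, the measured TCP pose, the force and the opening at its end, in the units of the state.
- get_state(): the state, without advancing time (a new reading comes with each control period).
- camera(name): name is "scene" or "top"; returns a dict with "pixels" (420x560x3 uint8, blue, green, red), "z_map" (420x560 float32, mm along the optical axis (not along the pixel's ray), 0 where there is no reading), "intrinsics" (3x3 intrinsics, pixels), "rvec" (rotation vector, rad) and "tvec" (3), from world to camera coordinates, as OpenCV has them. Camera axes: x right, y down, z forward; pixel columns grow to the right and rows downward; lengths in mm; the calibration is good to about 2 mm. A picture is of the moment at which its call begins.
- job_done(): hands the job in, once; it reports no verdict.
The state is a dict: "clock": time; "joint_positions": joint angles; "joint_vel": joint speeds; "joint_torque": joint torques, N m; "tool_pos": TCP position; "ee_rot": TCP orientation; "wrist_force": force on the tool from outside, world axes, zero at the start; "ft_torque": the same for the moment, N m; "opening": finger opening in mm.
Only numpy, scipy, OpenCV 4.12 (cv2) and the standard library are available. Lean on these libraries where they do the work, as an engineer would, in place of code of your own. Each camera call takes 0.05 s, during which the arm holds its last target.

## Working session

There is one attempt and no reset: what is moved stays moved. The work goes in short steps, Python scripts to look and compute and a tool call to move; the robot and the scene stay as the last step left them, time stands still between calls to the robot, and variables do not carry over. Pictures are saved under pics/ and viewed, and the job is handed in when it is done.

Besides the shell and the picture viewer there is one more tool, called after ">>>" in YAML: its name, and indented under it one key for each argument. apply_moves: Moves the arm, as the interface text tells. Shifts and turns lie within -1 to 1; 1 stands for 0.12 m of shift or 360 degrees of turn. Its arguments: {"type":"object","properties":{"rows":{"type":"string"},"newtons":{"type":"number"}},"required":["rows"]}

```bash
mkdir -p pics; ls; python3 - <<'E'
from plant import get_state, camera
import cv2,numpy as np,pickle
s=get_state(); print(s)
d={}
for n in("scene","top"):
    c=camera(n); d[n]=c; cv2.imwrite(f"pics/{n}0.png",c["pixels"]); print(n,c["intrinsics"],c["rvec"],c["tvec"])
pickle.dump(d,open("d0.pkl","wb"))
E
```

```text
pics
{'clock': 0.0, 'joint_positions': array([-79.36203624,  27.37354669,   1.28211375,  89.1754944 ,
        -0.65932702,  63.55770611,  -4.76119905]), 'joint_vel': array([-0.01498164, -0.03937659,  0.04000903, -0.12113898,  0.0234692 ,
       -0.038173  ,  0.08743008]), 'joint_torque': array([ 7.04968124e-05, -5.82874954e+01,  1.53463572e+00, -2.72585571e+01,
       -5.42584551e-02,  1.74829614e-02,  1.79927183e-04]), 'tool_pos': array([195.32417902, 645.54391965, 235.72950138]), 'ee_rot': array([[ 2.89572532e-01,  9.57156002e-01, -3.69091915e-04],
       [ 9.57154512e-01, -2.89572735e-01, -1.69471166e-03],
       [-1.72898239e-03,  1.37463955e-04, -9.99998496e-01]]), 'wrist_force': array([-0.40100652,  0.34425203, -0.87980221]), 'ft_torque': array([ 0.02812489,  0.01559857, -0.0514949 ]), 'opening': 87.78933764261302}
scene [[511.2012742    0.         272.66197296]
 [  0.         511.2012742  212.13589314]
 [  0.           0.           1.        ]] [ 2.2226931  -0.79505528  0.35114425] [-361.39603581  221.29080974 1245.95069735]
top [[379.78575601   0.         279.41295443]
 [  0.         379.78575601 211.06502419]
 [  0.           0.           1.        ]] [ 2.0935204  -2.14046042  0.1771992 ] [  -7.75279147  461.84272341 1030.00173966]
```

View pics/scene0.png

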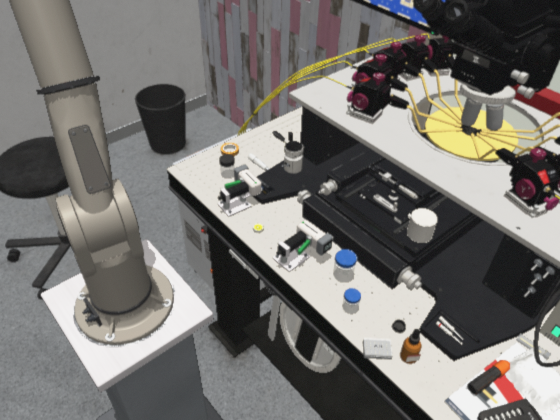

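View pics/top0.png

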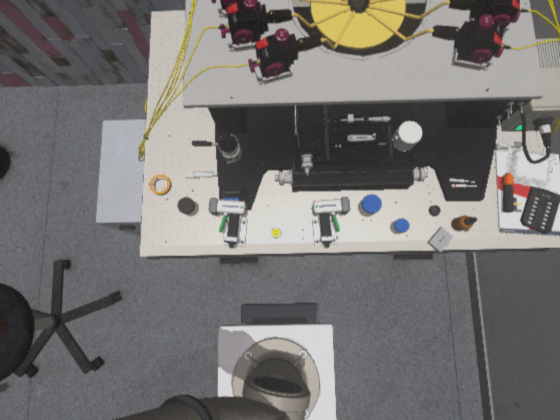

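```bash
python3 - <<'E'
import pickle,cv2,numpy as np
d=pickle.load(open("d0.pkl","rb"))
cv2.imwrite("pics/topc.png",cv2.resize(d["top"]["pixels"][180:260,170:430],None,fx=3,fy=3,interpolation=cv2.INTER_CUBIC))
cv2.imwrite("pics/scc.png",cv2.resize(d["scene"]["pixels"][130:320,200:380],None,fx=3.1,fy=3.1,interpolation=cv2.INTER_CUBIC))
E
cat > h.py <<'E'
import numpy as np,cv2
def unproj(c,u,v,Z=None):
    """pixel -> world via depth"""
    K=c["intrinsics"];R,_=cv2.Rodrigues(np.array(c["rvec"]));t=np.array(c["tvec"]).reshape(3)
    u=np.asarray(u,float);v=np.asarray(v,float)
    z=c["z_map"][v.astype(int),u.astype(int)]
    p=np.stack([(u-K[0,2])/K[0,0]*z,(v-K[1,2])/K[1,1]*z,z],-1)
    return (p-t)@R
def cloud(c):
    v,u=np.mgrid[0:420,0:560]; return unproj(c,u,v)
def proj(c,P):
    return cv2.projectPoints(np.array(P,float).reshape(-1,1,3),np.array(c["rvec"]),np.array(c["tvec"]),c["intrinsics"],None)[0].reshape(-1,2)
E
```

```text
(no output)
```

View pics/topc.png

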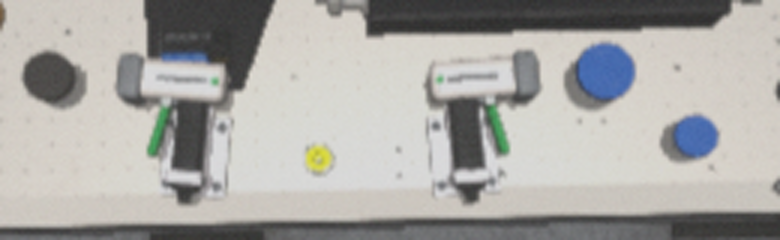

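View pics/scc.png

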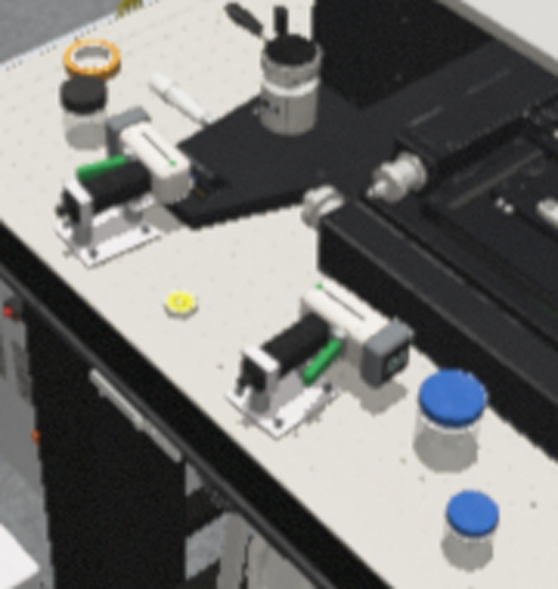

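```bash
python3 - <<'E'
import pickle,cv2,numpy as np
from h import *
d=pickle.load(open("d0.pkl","rb"))
for n in d:
    c=d[n]; P=cloud(c); im=c["pixels"]; hsv=cv2.cvtColor(im,cv2.COLOR_BGR2HSV); ok=c["z_map"]>0
    x,y,z=P[...,0],P[...,1],P[...,2]
    reg=ok&(x>350)&(x<580)&(y>-330)&(y<150)&(z>-20)&(z<120)
    H,S,V=hsv[...,0],hsv[...,1],hsv[...,2]
    blue=reg&(H>100)&(H<125)&(S>120)&(z>30)
    k,lab,st,ce=cv2.connectedComponentsWithStats(blue.astype(np.uint8))
    for i in range(1,k):
        if st[i,4]>20:
            q=P[lab==i]; print(n,"blue",st[i],"min",q.min(0).round(),"max",q.max(0).round(),"mean",q.mean(0).round(1))
    gr=reg&(H>45)&(H<85)&(S>100)&(y<0)
    q=P[gr]; print(n,"green",len(q)); print(q[np.argsort(q[:,0])].round(0)[::3].tolist())
    tbl=reg&(z<15)&(y<-100)&(x<450); print("table z",np.median(z[tbl]))
    head=reg&(z>66)&(z<95)&(y>-170)&(y<-20)
    q=P[head]; print("head z>66",len(q),q.min(0).round(),q.max(0).round(),"zmed",np.median(q[:,2]))
    hw=head&(V>150)&(z>72); q=P[hw]; print("white",len(q),q.min(0).round(),q.max(0).round(),np.median(q,0).round(1))
    dk=reg&(V<70)&(z>55)&(z<78)&(y>-170)&(y<-20)
    q=P[dk]; print("dark",len(q),q.min(0).round(),q.max(0).round(),np.median(q,0).round(1))
E
```

```text
scene blue [336 250  20  17 284] min [ 447. -301.   33.] max [ 528. -244.   74.] mean [ 474.2 -276.4   68.9]
scene green 71
[[402.0, -181.0, 59.0], [403.0, -183.0, 57.0], [404.0, -178.0, 62.0], [406.0, -180.0, 62.0], [409.0, -184.0, 60.0], [412.0, -180.0, 63.0], [413.0, -183.0, 60.0], [418.0, -174.0, 65.0], [418.0, -181.0, 59.0], [421.0, -175.0, 63.0], [423.0, -176.0, 66.0], [425.0, -177.0, 66.0], [426.0, -172.0, 65.0], [432.0, -174.0, 59.0], [433.0, -176.0, 60.0], [434.0, -172.0, 59.0], [437.0, -168.0, 62.0], [439.0, -174.0, 61.0], [441.0, -171.0, 62.0], [442.0, -174.0, 63.0], [444.0, -157.0, 52.0], [446.0, -174.0, 56.0], [447.0, -158.0, 54.0], [448.0, -171.0, 61.0]]
table z 0.12794380390987797
head z>66 1189 [ 368. -170.   66.] [580. -22.  95.] zmed 76.8804210360176
white 198 [ 374. -170.   72.] [ 486. -115.   81.] [ 466.  -145.1   75.5]
dark 576 [ 357. -170.   55.] [574. -57.  78.] [ 526.2 -142.5   69. ]
top blue [363 195  18  18 248] min [ 447. -296.   64.] max [ 496. -248.   74.] mean [ 471.9 -271.6   69.6]
top green 32
[[404.0, -174.0, 67.0], [407.0, -178.0, 64.0], [410.0, -172.0, 63.0], [415.0, -175.0, 65.0], [418.0, -176.0, 60.0], [421.0, -171.0, 61.0], [426.0, -170.0, 68.0], [429.0, -170.0, 65.0], [432.0, -171.0, 63.0], [435.0, -165.0, 63.0], [441.0, -166.0, 61.0]]
table z 0.4750481045936273
head z>66 1412 [ 366. -170.   66.] [580. -22.  95.] zmed 77.03775696159315
white 243 [ 373. -169.   72.] [560. -28.  80.] [ 464.  -140.7   75.1]
dark 360 [ 361. -170.   55.] [580. -58.  78.] [ 527.1 -129.    74.7]
```

```bash
python3 - <<'E'
import pickle,cv2,numpy as np
from h import *
d=pickle.load(open("d0.pkl","rb"))
# orthographic rectified images at z=72 plane from both views, region x 360..520, y -310..-80; 2.5px/mm
for n in d:
    c=d[n]; 
    for Z in (79,69):
        s=3; xs=np.arange(510,360,-1/s); ys=np.arange(-80,-260,-1/s)
        X,Y=np.meshgrid(xs,ys,indexing="ij")
        uv=proj(c,np.stack([X,Y,np.full_like(X,Z)],-1).reshape(-1,3)).reshape(*X.shape,2).astype(np.float32)
        im=cv2.remap(c["pixels"],uv[...,0],uv[...,1],cv2.INTER_CUBIC)
        for x in range(360,511,25):
            r=int((510-x)*s); cv2.line(im,(0,r),(12,r),(0,0,255),1); cv2.putText(im,str(x),(14,r+4),0,.4,(0,0,255),1)
        for y in range(-80,-261,-20):
            q=int((-80-y)*s); cv2.line(im,(q,0),(q,10),(0,0,255),1); cv2.putText(im,str(y),(q-10,22),0,.4,(0,0,255),1)
        cv2.imwrite(f"pics/ortho_{n}_{Z}.png",im)
E
```

```text
(no output)
```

View pics/ortho_top_79.png

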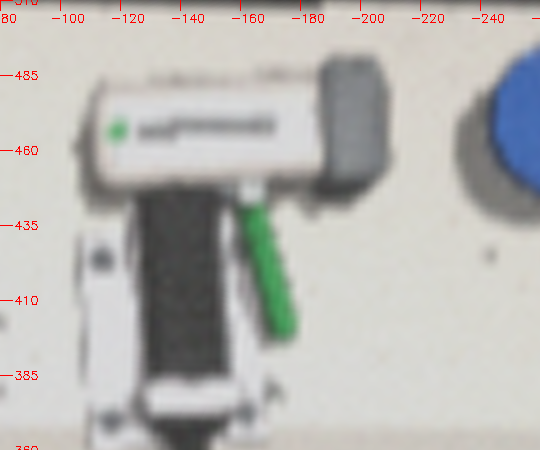

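View pics/ortho_top_69.png

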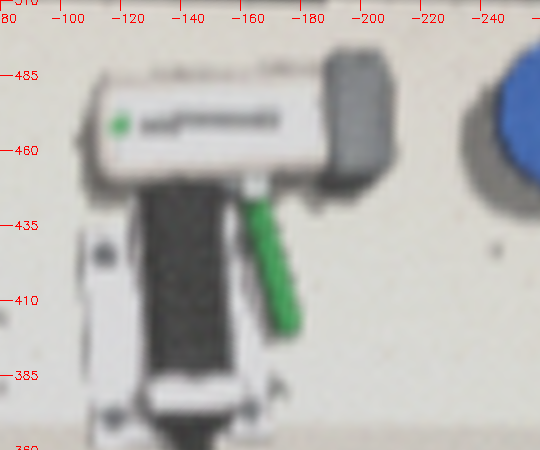

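View pics/ortho_scene_69.png

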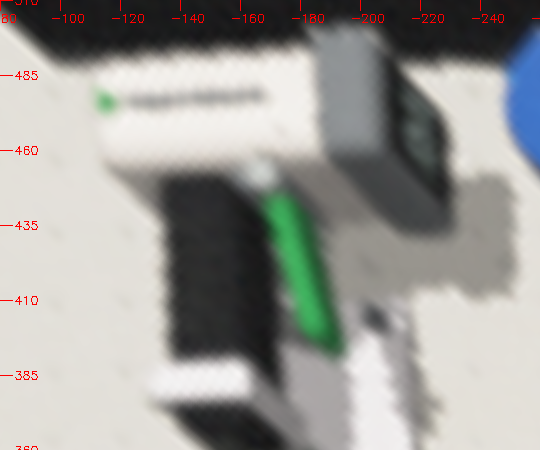

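```bash
cat > ov.py <<'E'
import pickle,cv2,numpy as np,sys
from h import *
d=pickle.load(open("d0.pkl","rb"))
ox,oy,psi=map(float,sys.argv[1:4]); tag=sys.argv[4]
a=np.radians(psi); ex=np.array([np.sin(a),-np.cos(a),0]); ey=np.array([np.cos(a),np.sin(a),0])
def W(p): p=np.asarray(p,float); return np.array([ox,oy,0])+p[...,:1]*ex+p[...,1:2]*ey+p[...,2:]*np.array([0,0,1])
polys=[([(-18.5,-33,69),(8.5,-33,69),(8.5,29,69),(-18.5,29,69)],(0,255,255)),   # grip top
 ([(65,29,58),(65,71,58),(-45,71,58),(-45,29,58)],(255,0,255)),
 ([(65,50,79),(-40,50,79)],(255,0,0)),
 ([(29.5,-2,64),(29.5,2,64),(20,2,64),(20,-2,64)],(0,0,255)),
 ([(-22,-33,72),(12,-33,72)],(255,255,0))]
for n,(r0,r1,c0,c1) in {"top":(185,255,290,420),"scene":(205,290,265,375)}.items():
    c=d[n]; f=6; im=cv2.resize(c["pixels"][r0:r1,c0:c1],None,fx=f,fy=f,interpolation=cv2.INTER_CUBIC)
    for p,col in polys:
        uv=proj(c,W(np.array(p))); uv=((uv-[c0,r0]+.5)*f).astype(int)
        cv2.polylines(im,[uv],len(p)>2,col,1)
    cv2.imwrite(f"pics/ov_{n}_{tag}.png",im)
E
python3 ov.py 416 -147 2.3 a; python3 - <<'E'
import pickle
from h import *
d=pickle.load(open("d0.pkl","rb"))
c=d["top"];P=cloud(c)
for y in(600,500,400,300,200,100,0,-100,-200,-300):
    o=[]
    for x0 in range(350,800,50):
        m=(abs(P[...,1]-y)<25)&(abs(P[...,0]-x0)<25)&(c["z_map"]>0); o.append(int(P[...,2][m].max()) if m.any() else None)
    print(y,o)
E
```

```text
600 [-784, -790, None, -176, -178, -176, -178, -177, -177]
500 [-780, -788, -228, -175, -177, -177, -176, -179, -177]
400 [4, 6, 4, 6, 5, 6, 59, 4, 4]
300 [8, 6, 8, 6, 21, 17, 6, 217, 8]
200 [6, 6, 75, 75, 22, 25, 110, 254, 279]
100 [71, 76, 80, 79, 27, 109, 110, 226, 305]
0 [6, 15, 6, 5, 71, 27, 26, 225, 329]
-100 [13, 15, 80, 79, 137, 151, 152, 226, 225]
-200 [9, 66, 82, 83, 105, 132, 187, 224, 226]
-300 [7, 6, 74, 80, 113, 161, 187, 225, 226]
```

View pics/ov_top_a.png

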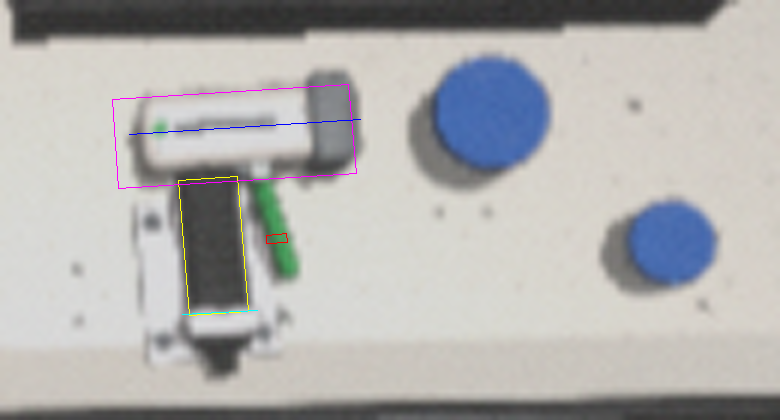

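View pics/ov_scene_a.png

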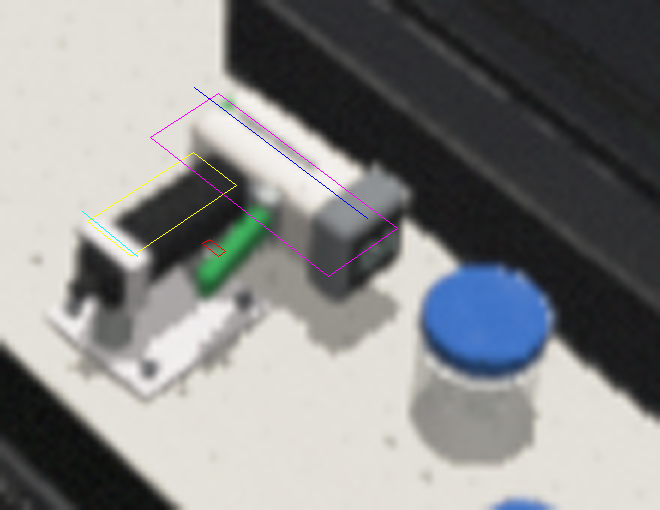

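The scanner on the right in the top image (head at 327,207; blade at 333,222) looks towards −y at the large blue-lidded jar (371,205). The smaller blue-lidded jar (401,226) is a look-alike, and it stands off the axis. The left scanner looks at the black-lidded can (187,206). So trigger_r is the one to squeeze. The two views differ by about 5 mm in y, so I'll hover over it and settle that by comparing with the gripper itself.

>>> apply_moves:
  rows: "-0.3 0.46 0 0 0 -0.027 1; -0.59 0.92 0 0 0 -0.053 1; -0.59 0.92 0 0 0 -0.053 1; -0.59 0.92 0 0 0 -0.053 1"

```text
clock: 0.6
tool_pos: [280.7, 546.2, 236.6]
ee_rot: [[-0.037, 0.999, -0.001], [0.999, 0.037, 0.0], [0.0, -0.0, -1.0]]
wrist_force: [0.4, 0.4, 0.6]
opening: 88.3
```

>>> apply_moves:
  rows: "-0.45 0.4 0 0 0 0 1; -0.9 0.8 0 0 0 0 1; -0.98 0.8 0 0 0 0 1"

```text
clock: 0.98
tool_pos: [382.8, 431.4, 236.5]
ee_rot: [[-0.037, 0.999, 0.001], [0.999, 0.037, -0.0], [-0.001, 0.001, -1.0]]
wrist_force: [-0.2, 0.8, 0.1]
opening: 88.0
```

>>> apply_moves:
  rows: "-0.5 0.3 0 0 0 0 1; -1 0.6 0 0 0 0 1; -1 0.6 0 0 0 0 1"

```text
clock: 1.35
tool_pos: [459.5, 313.3, 236.6]
ee_rot: [[-0.035, 0.999, 0.001], [0.999, 0.035, -0.001], [-0.001, 0.001, -1.0]]
wrist_force: [-0.3, 1.2, 0.0]
opening: 87.7
```

>>> apply_moves:
  rows: "-0.5 0.1 0 0 0 0 1; -1 0.2 0 0 0 0 1; -1 0.2 0 0 0 0 1"

```text
clock: 1.72
tool_pos: [487.3, 193.9, 236.7]
ee_rot: [[-0.034, 0.999, 0.0], [0.999, 0.034, -0.001], [-0.001, 0.0, -1.0]]
wrist_force: [0.3, 0.5, -0.2]
opening: 87.6
```

>>> apply_moves:
  rows: "-0.5 0 0 0 0 0 1; -1 0 0 0 0 0 1; -1 0 0 0 0 0 1"

```text
clock: 2.1
tool_pos: [491.4, 74.9, 236.7]
ee_rot: [[-0.035, 0.999, 0.0], [0.999, 0.035, -0.001], [-0.001, 0.0, -1.0]]
wrist_force: [-0.9, 0.4, -0.2]
opening: 87.6
```

>>> apply_moves:
  rows: "-0.5 -0.16 0 0 0 0 1; -1 -0.33 0 0 0 0 1; -1 -0.33 0 0 0 0 1"

```text
clock: 2.48
tool_pos: [455.9, -45.7, 236.8]
ee_rot: [[-0.036, 0.999, -0.0], [0.999, 0.036, 0.0], [0.0, -0.0, -1.0]]
wrist_force: [0.1, 0.5, 0.3]
opening: 88.0
```

>>> apply_moves:
  rows: "-0.45 -0.2 0 0 0 0 1; -0.87 -0.37 0.4 0 0 0 1; -0.87 -0.37 0.8 0 0 0 1; -0.87 -0.37 0.8 0 0 0 1"

```text
clock: 2.98
tool_pos: [414.8, -148.1, 138.1]
ee_rot: [[-0.042, 0.999, -0.007], [0.999, 0.042, 0.001], [0.001, -0.007, -1.0]]
wrist_force: [0.1, 0.4, -0.4]
opening: 88.0
```

```bash
python3 - <<'E'
from plant import get_state, camera
import cv2,numpy as np,pickle
d={}
for n,(r0,r1,c0,c1) in {"top":(170,260,270,410),"scene":(150,290,250,380)}.items():
    c=camera(n); d[n]=c; cv2.imwrite(f"pics/{n}1.png",cv2.resize(c["pixels"][r0:r1,c0:c1],None,fx=4,fy=4,interpolation=cv2.INTER_CUBIC))
pickle.dump(d,open("d1.pkl","wb")); s=get_state(); print(s["tool_pos"],s["ee_rot"],s["joint_positions"])
E
```

```text
[ 417.82121867 -148.6899436   141.40539983] [[-4.27267302e-02  9.99086796e-01  3.07632669e-05]
 [ 9.99086699e-01  4.27267124e-02  4.42242392e-04]
 [ 4.40524121e-04  4.96307422e-05 -9.99999902e-01]] [ -7.51231164  13.53869904  21.8630829  126.07499673  -7.58561687
  41.58207323 111.93629955]
```

View pics/top1.png

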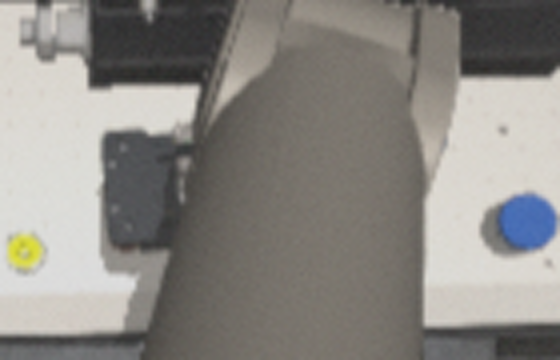

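View pics/scene1.png

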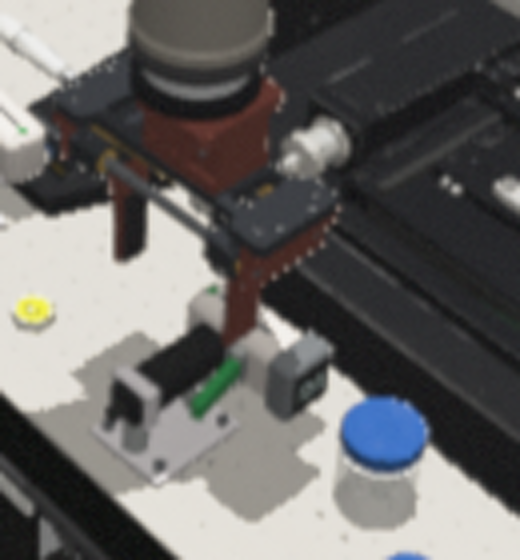

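```bash
python3 - <<'E'
import pickle,cv2,numpy as np
from h import *
d=pickle.load(open("d1.pkl","rb")); c=d["scene"]
T=np.array([417.8,-148.7,141.4]);R=np.array([[-.0427,.9991,0],[.9991,.0427,0],[0,0,-1.]])
r0,r1,c0,c1=150,270,260,350;f=6
im=cv2.resize(c["pixels"][r0:r1,c0:c1],None,fx=f,fy=f,interpolation=cv2.INTER_CUBIC)
for s in(-1,1):
    for z in (14,-15):
        q=np.array([[s*44,-10,z],[s*57.5,-10,z],[s*57.5,10,z],[s*44,10,z]])@R.T+T
        uv=((proj(c,q)-[c0,r0]+.5)*f).astype(int); print(proj(c,q).round(1).tolist())
        cv2.polylines(im,[uv],True,(0,255,255),1)
cv2.imwrite("pics/fing.png",im)
P=cloud(c)
# points on fingers: z between 125 and 170
m=(c["z_map"]>0)&(P[...,2]>128)&(P[...,2]<160)&(P[...,0]<450)&(P[...,0]>380)&(abs(P[...,1]+150)<75)
q=P[m]
for sgn,name in((1,"+y"),(-1,"-y")):
    k=q[(q[:,1]+148)*sgn>0]; print(name,len(k),k.min(0).round(1),k.max(0).round(1),np.median(k,0).round(1))
E
```

```text
[[305.0, 234.5], [308.9, 237.6], [314.7, 233.6], [310.8, 230.6]]
[[305.6, 226.1], [309.6, 229.2], [315.5, 225.2], [311.5, 222.2]]
[[280.4, 215.7], [276.8, 212.9], [282.6, 209.3], [286.2, 212.0]]
[[280.6, 207.3], [277.0, 204.5], [282.9, 200.9], [286.5, 203.6]]
+y 77 [ 401.5 -107.1  128. ] [425.9 -96.1 159.2] [ 410.4 -103.9  143.7]
-y 74 [ 405.9 -204.8  128.5] [ 431.5 -191.6  159.9] [ 414.5 -200.7  143.7]
```

View pics/fing.png

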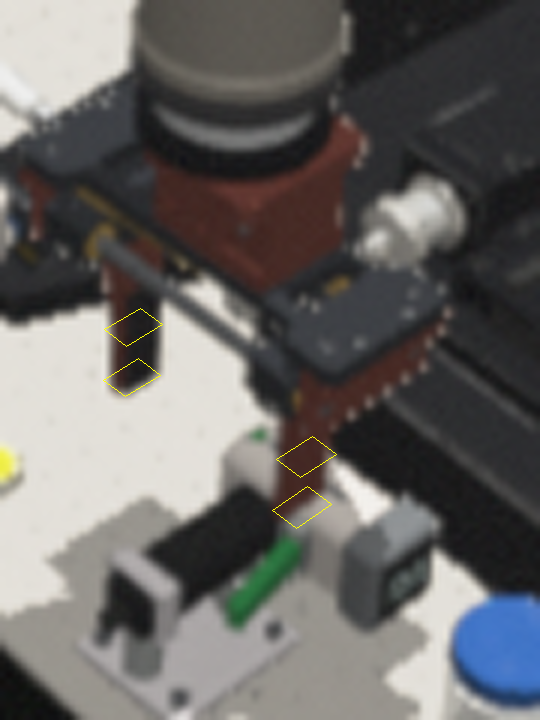

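```bash
python3 ov.py 410 -153 2.4 b;  python3 ov.py 410 -150 2.4 c
```

```text
(no output)
```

View pics/ov_scene_b.png

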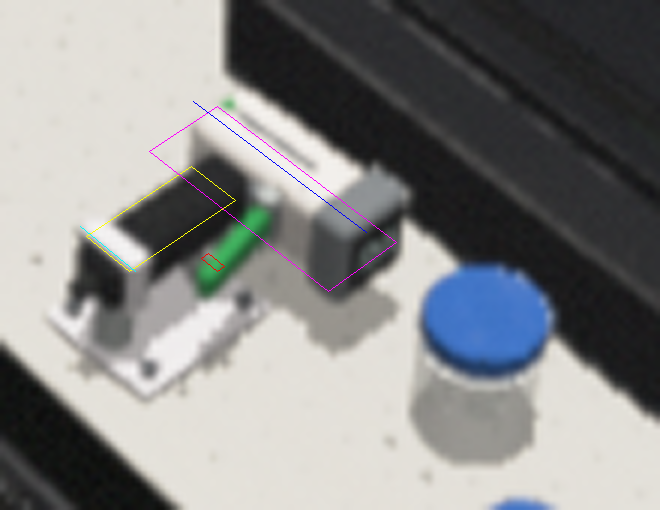

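View pics/ov_top_c.png

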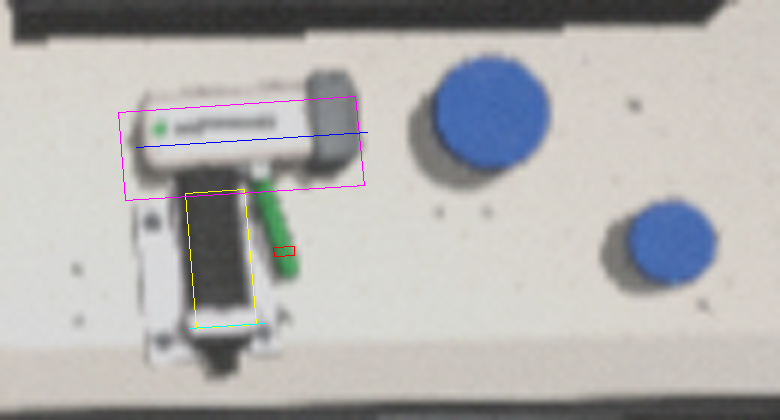

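```bash
python3 - <<'E'
import pickle,numpy as np
from h import *
d=pickle.load(open("d0.pkl","rb"));c=d["scene"]
b=np.array([416,-147,70.]);p=proj(c,[b,b+[10,0,0],b+[0,10,0],b+[0,0,10]]);print(p-p[0])
J=(p[1:3]-p[0]).T/10;print(np.linalg.solve(J,[3.3,.5]))
E
python3 ov.py 420 -153 2.4 d
```

```text
[[ 0.          0.        ]
 [ 2.92396468 -1.78785408]
 [-2.5638646  -2.19749133]
 [ 0.14417064 -2.69510861]]
[ 5.42254438 -6.68704258]
```

View pics/ov_scene_d.png

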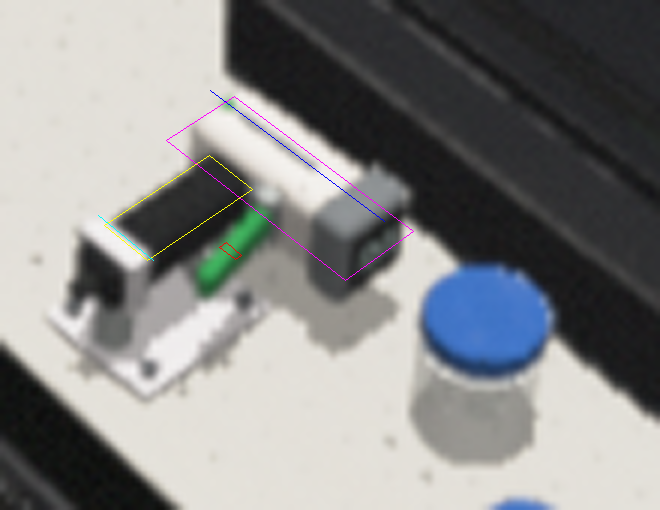

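View pics/ov_top_d.png

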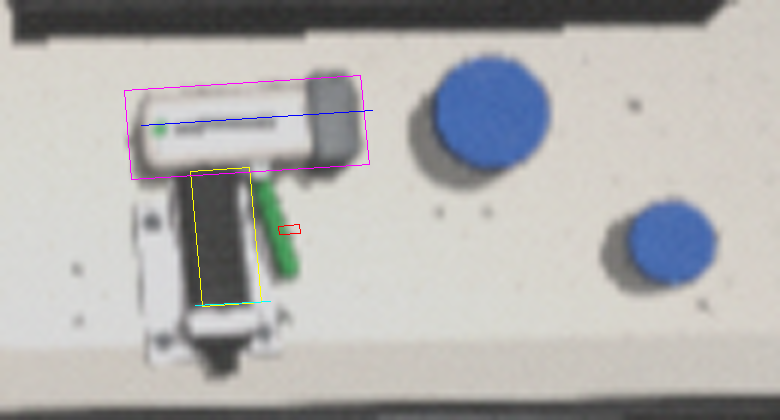

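>>> apply_moves:
  rows: "-0.015 0.01 0.2 0 0 0 1; -0.015 0.01 0.4 0 0 0 1; -0.015 0.01 0.4 0 0 0 1"

```text
clock: 3.45
tool_pos: [418.8, -151.1, 93.5]
ee_rot: [[-0.042, 0.999, 0.001], [0.999, 0.042, 0.001], [0.001, 0.001, -1.0]]
wrist_force: [-0.5, -0.5, -0.2]
opening: 87.7
```

>>> apply_moves:
  rows: "0 0 0.12 0 0 0 1; 0 0 0.24 0 0 0 1; 0 0 0.36 0 0 0 1; 0 0 0.36 0 0 0 1; 0 0 0.36 0 0 0 1"

```text
clock: 4.08
tool_pos: [417.3, -152.8, 49.4]
ee_rot: [[-0.039, 0.999, -0.0], [0.999, 0.039, -0.0], [-0.0, -0.0, -1.0]]
wrist_force: [0.2, -0.1, 0.6]
opening: 87.7
```

```bash
python3 - <<'E'
from plant import get_state, camera
import cv2,numpy as np,pickle
c=camera("scene"); cv2.imwrite("pics/scene2.png",cv2.resize(c["pixels"][190:290,260:350],None,fx=6,fy=6,interpolation=cv2.INTER_CUBIC))
s=get_state(); print(s["clock"],s["tool_pos"],s["ee_rot"].round(3),s["wrist_force"],s["joint_positions"].round(1))
E
```

```text
4.125 [ 417.45460139 -152.80939419   49.60476946] [[-0.039  0.999  0.   ]
 [ 0.999  0.039 -0.   ]
 [-0.     0.    -1.   ]] [-0.25423223 -0.27651205 -0.34541353] [ -2.6  24.   17.5 129.1 -14.8  28.7 118.8]
```

View pics/scene2.png

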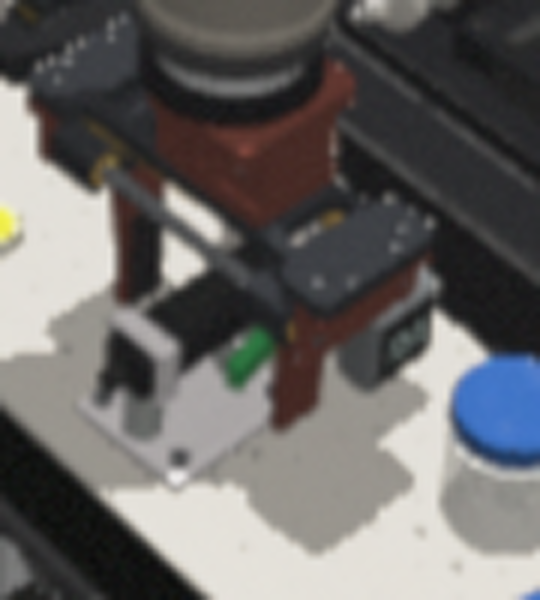

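>>> apply_moves:
  rows: "0.017 0.01 0 0 0 0 0.4; 0.017 0.01 0 0 0 0 0.4; 0.017 0.01 0 0 0 0 0.4"
  newtons: 15

```text
clock: 4.5
tool_pos: [418.6, -150.6, 49.6]
ee_rot: [[-0.039, 0.999, 0.0], [0.999, 0.039, -0.0], [-0.0, 0.0, -1.0]]
wrist_force: [-1.1, -1.8, -0.6]
opening: 63.1
```

>>> apply_moves:
  rows: "0 0 0 0 0 0 -0.3; 0 0 0 0 0 0 -0.3; 0 0 0 0 0 0 -0.3"
  newtons: 20

```text
clock: 4.88
tool_pos: [417.4, -150.3, 49.3]
ee_rot: [[-0.038, 0.999, -0.002], [0.999, 0.038, 0.001], [0.001, -0.002, -1.0]]
wrist_force: [-4.1, -2.9, 3.5]
opening: 37.2
```

>>> apply_moves:
  rows: "0 0 0 0 0 0 -0.4; 0 0 0 0 0 0 -0.4; 0 0 0 0 0 0 -0.4; 0 0 0 0 0 0 -0.4"
  newtons: 28

```text
clock: 5.38
tool_pos: [417.4, -150.2, 49.3]
ee_rot: [[-0.038, 0.999, -0.002], [0.999, 0.038, 0.001], [0.001, -0.002, -1.0]]
wrist_force: [-5.0, -0.7, 5.5]
opening: 36.7
```

```bash
python3 - <<'E'
from plant import get_state, camera
import cv2
c=camera("scene"); cv2.imwrite("pics/scene3.png",cv2.resize(c["pixels"][190:290,260:350],None,fx=6,fy=6,interpolation=cv2.INTER_CUBIC))
s=get_state(); print(s["clock"],s["tool_pos"],s["opening"],s["wrist_force"])
E
```

```text
5.425 [ 417.3686234  -150.23077394   49.29390142] 36.74384319632283 [-4.48960109 -0.85757439  4.90859534]
```

View pics/scene3.png

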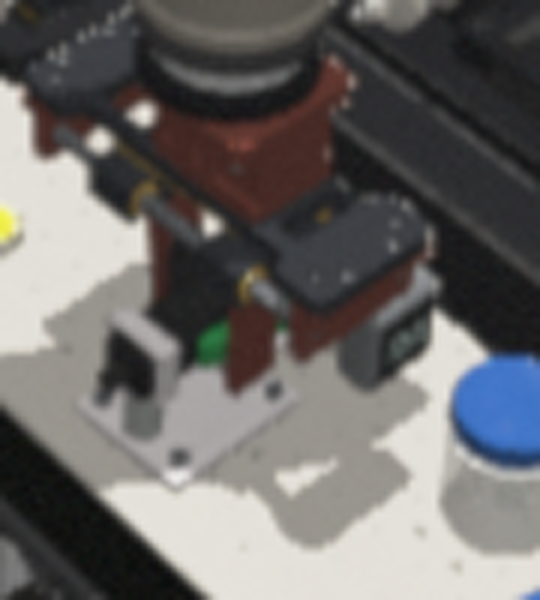

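The blade is pushed in against the grip (about 215,340 in the crop), and the opening is 36.7 mm, which is fully in. I'll hold until it has been squeezed about 1 s, then release.

>>> apply_moves:
  rows: "0 0 0 0 0 0 -0.4; 0 0 0 0 0 0 -0.4; 0 0 0 0 0 0 -0.4"

```text
clock: 5.8
tool_pos: [417.4, -150.2, 49.3]
ee_rot: [[-0.038, 0.999, -0.002], [0.999, 0.038, 0.001], [0.001, -0.002, -1.0]]
wrist_force: [-5.4, -0.4, 5.7]
opening: 36.8
```

>>> apply_moves:
  rows: "0 0 0 0 0 0 1; 0 0 0 0 0 0 1; 0 0 0 0 0 0 1; 0 0 0 0 0 0 1; 0 0 0 0 0 0 1"

```text
clock: 6.42
tool_pos: [418.8, -150.1, 49.5]
ee_rot: [[-0.04, 0.999, 0.0], [0.999, 0.04, 0.0], [0.0, 0.0, -1.0]]
wrist_force: [0.1, 0.8, 0.8]
opening: 83.1
```

Released. Now straight up, slowly at first.

>>> apply_moves:
  rows: "0 0 0 0 0 0 1; 0 0 -0.2 0 0 0 1; 0 0 -0.45 0 0 0 1; 0 0 -0.8 0 0 0 1; 0 0 -1 0 0 0 1"

```text
clock: 7.05
tool_pos: [419.0, -150.6, 171.2]
ee_rot: [[-0.039, 0.999, 0.002], [0.999, 0.039, -0.0], [-0.0, 0.002, -1.0]]
wrist_force: [0.4, -0.5, 0.3]
opening: 88.1
```

>>> apply_moves:
  rows: "0.2 0.1 -0.3 0 0 0 1; 0.6 0.4 -0.5 0 0 0 1; 1 0.5 -0.5 0 0 0 1; 1 0.5 -0.5 0 0 0 1; 1 0.5 -0.5 0 0 0 1"

```text
clock: 7.68
tool_pos: [473.2, -28.7, 229.2]
ee_rot: [[-0.039, 0.999, -0.001], [0.999, 0.039, -0.0], [-0.0, -0.001, -1.0]]
wrist_force: [0.3, -0.1, 0.3]
opening: 88.0
```

>>> apply_moves:
  rows: "0.5 0 0 0 0 0 1; 1 0 0 0 0 0 1; 1 0 0 0 0 0 1; 1 0 0 0 0 0 1"

```text
clock: 8.18
tool_pos: [468.8, 89.7, 229.2]
ee_rot: [[-0.037, 0.999, -0.001], [0.999, 0.037, -0.001], [-0.001, -0.001, -1.0]]
wrist_force: [0.9, -1.0, 0.0]
opening: 88.1
```

```bash
python3 - <<'E'
from plant import get_state, camera
import cv2,pickle,numpy as np
d0=pickle.load(open("d0.pkl","rb"))
ims=[]
for n,(r0,r1,c0,c1) in {"top":(180,260,285,415),"scene":(200,300,260,390)}.items():
    c=camera(n)
    ims.append(np.hstack([cv2.resize(k["pixels"][r0:r1,c0:c1],None,fx=3,fy=3,interpolation=cv2.INTER_CUBIC) for k in(d0[n],c)]))
cv2.imwrite("pics/after.png",np.vstack(ims))
c=camera("scene");cv2.imwrite("pics/full.png",c["pixels"])
s=get_state(); print(s["clock"],s["tool_pos"],s["opening"],s["wrist_force"],abs(s["joint_vel"]).max())
E
```

```text
8.325 [469.09174388  89.43030379 229.40063002] 87.87676620930401 [-0.43814807 -0.33670009  0.00821889] 0.44577352933713627
```

View pics/after.png

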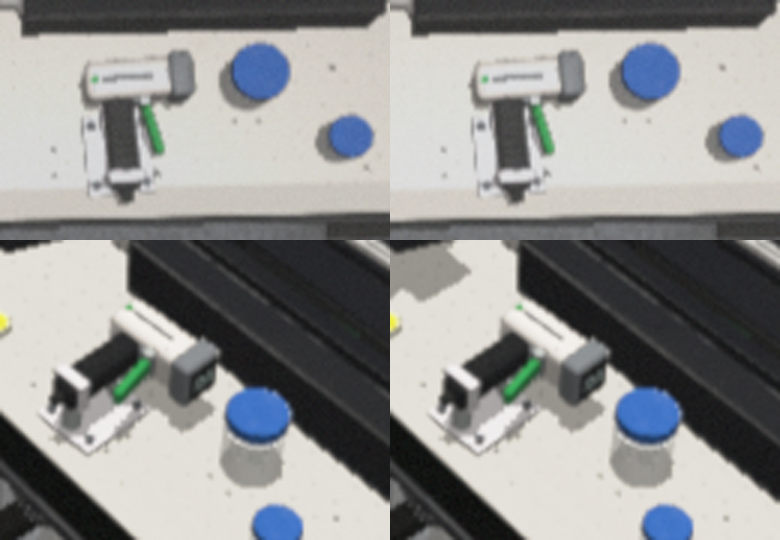

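View pics/full.png

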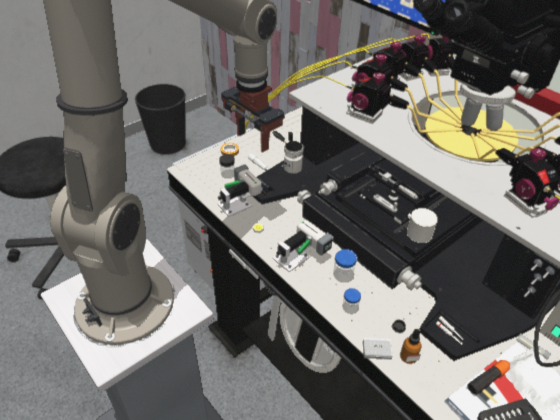

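The before and after pictures match. The blade is back out, the blue-lidded jar (346,262) and the can (228,163) stand unmoved, and the gripper is clear of everything.

```bash
python3 -c "
from plant import job_done
print(job_done())"
```

```text
the job is handed in; nothing more can be done
None
```

I squeezed the trigger of the right scanner, the one looking at the large blue-lidded jar, all the way in, held it for about 1 s and let go. I handed the job in at about 8.3 s on the robot's clock.

- **Squeeze:** the opening held at 36.7–37.2 mm against the 37 mm expected fully in. The wrist force stayed under about 8 N in the readings.
- **Afterwards:** before and after pictures show the blade back out. The jar and can look unmoved, I never went near the left scanner's trigger, and the gripper is clear of everything.
- **Disagreement:** the two cameras placed the scanner about 5 mm apart in y (−148 against −153 mm). Comparing with the gripper in the scene view favoured that camera (−153). I centred the grasp at about −150, between the two, leaning it so the trigger would be pushed fully in, and the low side force (under 3 N) showed that was good enough.

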